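Pack the gold-testing kit and close the case

TASK

Pack up the testing kit: snap the penlight out of its spring clips and lay it in the saddles of the case's front lane, and lay the black touchstone flat in the wide bay behind the rib. Once both are in, shut the lid fully, then swing the hold-down bar down flat onto it and let go. Leave the two dropper bottles, the tape roll and the stapler where they are.

Things in the scene. Friction and masses are not known exactly. Their poses are not given: they have to be found in the camera images.
- case: Open dark steel case fixed to the worktop, 156 (x) x 176 (y) x 45 mm high, walls 5 mm, floor top at z 5; origin at the centre of its underside, front is -x. A rib along y at x -9..-5, 10 mm high, parts the front lane (x -73..-9, y +-83) from the rear bay (x -5..+73, y +-83). The lid is hinged at the rear (+x), the hold-down bar at the +y end.
- lane_nest (a point): Where the centre of the stowed penlight belongs: case x -41, y 0, z 16, the penlight lying along the case's y between four black saddle blocks on the lane's floor, 7 mm high (6 mm in x, 12 mm in y) at case x -56 and -26, y +-45.
- bay_floor (a point): Middle of the rear bay, on its floor: case x +34, y 0, z 5. The touchstone lies flat there or beside it; its 64 mm length fits along x or y, but beside the open lid a gripper fits best closing along the case's y (stone's length along x).
- lid (a joint): Angle (rad) of the flat aluminium lid, 156 x 176 x 6 mm, hinged on the rear (+x) wall: 0 is shut; it grows as it opens, pi/2 is upright, starts at 1.75 to 2.0 leaning back. Stiff hinge (0.33 N m friction): it stays where left and is pushed shut, with at most about 7 N at 100 mm from the hinge.
- lid_hinge (a point): Lid hinge line at mid-width, fixed to the case at its x +78, y 0, z 45; the line runs along the case's y. The lid's underside plane passes through it, its outer face is 6 mm above that.
- lid_edge (a point): Middle of the lid's free edge, 156 mm from the hinge, half-way through its thickness.
- bar (a joint): Angle (rad) of the hold-down bar, flat steel bar 24 mm wide, 8 mm thick (rubber-sleeved end 10 mm thick), 100 mm long from its hinge: 0 is down, flat across the shut lid pointing to the case's -y; grows as it rises, pi/2 is upright, starts at 1.4 to 1.9. Stays where left (0.08 N m friction), pushed down with about 2 N.
- bar_hinge (a point): Hinge of the bar, on its mid-thickness, between two ears on the case's +y end, at case x 0, y +101, z 57; the hinge line runs along the case's x. The ears' tops are at z 66.
- bar_end (a point): Free end of the bar, at mid-thickness, 100 mm from its hinge.
- clip_stand: Fixed dark stand: base plate 70 (x -27..+43) x 124 x 8 mm; origin on the worktop under the held penlight's axis. Two posts (16 mm wide, x +17..+25, 74 mm tall) at y +-46 carry the spring clips. Between them, y +-36, the penlight is bare and nothing else rises above the base plate.
- clip_axis (a point): Axis of the two C-shaped spring-steel clips (14 mm wide, at y +-46 of the stand), 60 mm above the worktop, along the stand's y. Mouths face the stand's -x; jaws reach 16 mm up, down and to -x. Pulling the penlight to -x meets about 6 to 15 N, then the jaws snap open; after 30 mm it is clear.
- penlight_center (a point): Centre of the penlight, a plain aluminium cylinder 22 mm in diameter, 130 mm long (switch button 2.5 mm more at the -y end), along its own y; 0.05 to 0.1 kg. Starts in the clips along the stand's y. Either end may point either way in the case.
- touchstone_center (a point): Centre of the touchstone, a flat black stone 40 (own x) x 64 (own y) x 11 mm thick (z up), lying on the worktop; about 0.07 kg. One bottle stands off one 64 mm end (its -y, about 85 mm away), the tape roll off the other (+y), so it is best gripped across its 40 mm width.
- bottle_a_center (a point): Near the mouths of the clips (95 to 115 mm out from the penlight): brown glass dropper bottle with black cap, 30 mm diameter, 82 mm tall, standing; the point is at its centre, 41 mm up. Bystander, to be left alone.
- bottle_b_center (a point): Near the touchstone: brown glass dropper bottle with black cap, 30 mm diameter, 82 mm tall, standing; the point is at its centre, 41 mm up. Bystander, to be left alone.
- desk_stapler_center (a point): Red and black stapler, 136 mm long (own y), 32 mm wide, 43 mm tall, lying along the front of the case 115 to 130 mm from the case's centre; the point is at its centre, 21 mm up. Bystander, to be left alone.
- tape_roll_center (a point): Black roll of packing tape, 94 mm diameter, 48 mm tall, lying flat; the point is at its centre, 24 mm up. Bystander, to be left alone.
There are look-alikes about, which are no part of the job. Several things look just like the part that bears touchstone_center: the one meant starts farthest from the robot's base.

How it is judged:
On the way, in this order (a step that is already met when the one before it is completed fails the run):
1. penlight in the saddles of the front lane and touchstone flat in the rear bay, both released, lid not yet shut (x of penlight_center in the frame of case between -0.054 and -0.028 m and y of penlight_center in the frame of case between -0.03 and 0.03 m and z of penlight_center in the frame of case between 0 and 0.023 m and angle between the y axis of penlight_center and the y axis of case, either way round below 0.15 rad and x of touchstone_center in the frame of case between 0 and 0.068 m and y of touchstone_center in the frame of case between -0.07 and 0.07 m and z of touchstone_center in the frame of case between 0 and 0.018 m and angle between touchstone_center's own z axis and vertical below 0.15 rad and contact force between the fingers and penlight below 0.1 N and contact force between the fingers and touchstone below 0.1 N and value of joint lid above 0.3 rad), for 0.2 s.
2. lid shut, within 0.05 rad (value of joint lid below 0.05 rad), for 0.1 s.
3. hold-down bar down on the shut lid, within 0.07 rad (value of joint lid below 0.05 rad and value of joint bar below 0.07 rad), for 0.1 s.
At the end, for the whole second after the job is handed in: Penlight along the front lane in its saddles (13 mm, 0.15 rad, 30 mm lengthwise, down within 7 mm); touchstone flat on the rear bay's floor (tilt under 0.15 rad, within 7 mm of it); both at rest; lid shut within 0.05 rad, bar down within 0.07 rad (all of step 3 and x of penlight_center in the frame of case between -0.054 and -0.028 m and y of penlight_center in the frame of case between -0.03 and 0.03 m and z of penlight_center in the frame of case between 0 and 0.023 m and angle between the y axis of penlight_center and the y axis of case, either way round below 0.15 rad and x of touchstone_center in the frame of case between 0 and 0.068 m and y of touchstone_center in the frame of case between -0.07 and 0.07 m and z of touchstone_center in the frame of case between 0 and 0.018 m and angle between touchstone_center's own z axis and vertical below 0.15 rad and linear speed of each of penlight, touchstone below 0.02 m/s).
It fails at once if the bottle by the clip stand pushed more than 30 mm from its place or tipped (distance of bottle_a_center from where it was at the start of the episode above 0.03 m or angle between bottle_a_center's own z axis and vertical above 0.4 rad).
It fails at once if the bottle by the touchstone pushed more than 30 mm from its place or tipped (distance of bottle_b_center from where it was at the start of the episode above 0.03 m or angle between bottle_b_center's own z axis and vertical above 0.4 rad).
It fails at once if the tape roll pushed more than 30 mm from its place or tipped (distance of tape_roll_center from where it was at the start of the episode above 0.03 m or angle between tape_roll_center's own z axis and vertical above 0.4 rad).
It fails at once if the stapler pushed more than 30 mm from its place or tipped (distance of desk_stapler_center from where it was at the start of the episode above 0.03 m or angle between desk_stapler_center's own z axis and vertical above 0.4 rad).
It also fails if it takes over 72 s, if anything falls off the work surface, if the arm or the gripper's body presses on something with over 40 N, if the wrist force passes 120 N, or if a joint passes its speed limit or range.

ROBOT

A 7-joint arm with a two-finger parallel gripper is mounted at the origin on a cart in front of the work surface, level with it; the furniture and walls round the work are solid. World frame = base frame: x ahead of the robot, y to its left, z up, the work surface at z = 0. Lengths are in m, angles in rad, forces in N, time in s.
With the tool pointing down it reaches from about 0.425 to 0.925 m from the base axis. Payload 6.8 kg.
Tool frame: the origin (TCP) lies on the mounting face of the last link; the fingertips stand 173 mm ahead of it and the grasp point (between the pads) lies 155 mm ahead of it; z points along the fingers, y is the line along which they close (so a half turn about z gives the same grasp; the last joint's range is limited). The gripper opens to 85 mm and grips with 20 to 120 N. Pads are 22 mm wide; open, the fingers measure 114 mm over their backs; the gripper's body (76 mm by 85 mm) begins 54 mm behind the grasp point. The pads swing forward as they close: fully open they stand 13 mm farther back than shut.
Start: joints at [1.092, 0.477, 0.022, 1.555, -0.011, 1.109, -0.083], TCP at [0.245, -0.629, 0.405] pointing down, gripper open.
Joint ranges: [-2.96, 2.96], [-0.34, 2.1], [-1.41, 1.46], [0.24, 2.44], [-1.37, 4.51], [0.17, 1.92], [-2.96, 2.96]. Speed limits (rad/s): [2.39, 2.39, 3.14, 3.14, 3.14, 3.14, 3.14].

INTERFACE

Orientations are given as a unit quaternion [w, x, y, z].
In Python, from station import bot gives the robot as it stands. The module is installed in compiled form; this text tells all that it offers.
- The arm moves only by the shell command python3 -m pendant 'ROWS' [FORCE]. ROWS is JSON, a list of rows, each a list of 5 numbers: the finger opening in m, from 0 to 0.0854, then the shift along the tool's x, y, z in m, then the turn about the tool's z in degrees. In form: [[jaw, x, y, z, yaw], ...]. A call has 1 to 12 rows; each row shifts and turns the commanded pose from where the row before left it, along the tool's axes as they then stand; what a row does not reach is not made up. A row lasts 1/12 s, in which the tool goes at most 41.7 mm and 7.16 degrees, less where a joint would pass 70% of its speed; a pose out of reach is approached as far as the arm can. A call with a gripper value outside its range is refused whole. The fingers move at their own pace and stop on an object; FORCE is the grip in N (left out, the last holds). Time passes only in rows, so rows that do not move let the fingers close. It gives the time, the measured TCP pose, the force, the opening and the grip force at its end, in the units of the state.
- bot.get_obs(): the state, without advancing time (a new reading comes with each control period).
- bot.read_camera(name): name is "scene" or "top" or "wrist"; returns (picture, depth): 400x640x3 uint8, blue, green, red; 400x640 float32, m along the optical axis (not along the pixel's ray), 0 where there is no reading.
- bot.camera_model(name): a dict with "intrinsics" (3x3 intrinsics, pixels), "R" (3x3) and "t" (3): a world point X has camera coordinates R X + t. Camera axes: x right, y down, z forward; pixel columns grow to the right and rows downward; lengths in m; the calibration is good to about 2 mm. The wrist camera is an equidistant fisheye: a pixel r from the principal point sees the ray r / f radians off the axis. A picture is of the moment at which its call begins: read the wrist's pose just before it. camera_model takes no time and is no camera call; for the wrist camera it gives the pose at the moment of the call.
- bot.hand_in(): hands the job in; it is judged then, once.
Trained networks look in the newest picture that a camera, given by its name, has taken for a name from the list of things; names that differ only in an ending like _2 or _b are one class to them, and where a whole thing is asked for, a point or a joint stands for the part that bears it (a point fixed in the world has none). Each returns a list of dicts, best first, with "score" (0 to 1); they miss things now and then, are a little off and sometimes report something else, mostly with a low value. They report only what shows in the picture. A call takes as long as a camera call. They do not tell look-alikes from the thing itself.
- bot.boxes_of(name, camera): "at" ([column, row] in pixels, amid what is visible of it).
- bot.trace(name, camera): "mask" (400x640 bool, what is visible of it) and "at" ([column, row] in pixels, amid what is visible of it).
- bot.pinpoint(name, camera): "at" ([column, row] in pixels: a listed point, or the origin of a listed thing).
The state is a dict: "t": time; "q": joint angles; "joint_vel": joint speeds; "joint_torque": joint torques, N m; "eef_pos": TCP position; "tool_rot": TCP orientation; "contact_force": force on the tool from outside, world axes, zero at the start; "torque": the same for the moment, N m; "gripper_width": opening from 0.0 (shut) to 1.0 (fully open); "grasp_force": force on a finger pad.
Only numpy, scipy, OpenCV 4.12 (cv2) and the standard library are available. Lean on these libraries where they do the work, as an engineer would, in place of code of your own. Each camera call takes 0.05 s, during which the arm holds its last target. There are 200 camera calls.

## Working session

There is one attempt and no reset: what is moved stays moved. The work goes in short steps, Python scripts to look and compute and a shell command to move; the robot and the scene stay as the last step left them, time stands still between calls to the robot, and variables do not carry over. Pictures are saved under pics/ and viewed, at most 10 in all, crops included, and the job is handed in when it is done.

```bash
mkdir -p pics; cat > h.py <<'E'
import numpy as np, cv2
from station import bot
np.set_printoptions(precision=4,suppress=True)
def world(cam,px,depth,M=None):
    M=M or bot.camera_model(cam);K=np.array(M["intrinsics"]);R=np.array(M["R"]);t=np.array(M["t"])
    c,r=int(round(px[0])),int(round(px[1]))
    w=depth[max(r-2,0):r+3,max(c-2,0):c+3];w=w[w>0]
    if len(w)==0:return None
    z=np.median(w)
    return R.T@(np.array([(px[0]-K[0,2])/K[0,0]*z,(px[1]-K[1,2])/K[1,1]*z,z])-t)
def cloud(cam,mask,depth,M=None):
    M=M or bot.camera_model(cam);K=np.array(M["intrinsics"]);R=np.array(M["R"]);t=np.array(M["t"])
    v,u=np.nonzero(mask&(depth>0));z=depth[v,u]
    P=np.stack([(u-K[0,2])/K[0,0]*z,(v-K[1,2])/K[1,1]*z,z],1)
    return (P-t)@R
def rays(cam,px,zw):
    "intersect pixel with plane z=zw"
    M=bot.camera_model(cam);K=np.array(M["intrinsics"]);R=np.array(M["R"]);t=np.array(M["t"])
    d=R.T@np.array([(px[0]-K[0,2])/K[0,0],(px[1]-K[1,2])/K[1,1],1]);o=-R.T@t
    return o+d*(zw-o[2])/d[2]
E
python3 - <<'E'
from h import *
o=bot.get_obs();print(o["eef_pos"],o["tool_rot"],o["t"])
for cam in["top","scene"]:
    im,d=bot.read_camera(cam);cv2.imwrite(f"pics/{cam}0.png",im);np.save(f"{cam}0.npy",d)
    M=bot.camera_model(cam);print(cam,np.array(M["intrinsics"])[0],-np.array(M["R"]).T@M["t"])
    for n in["case","clip_stand","penlight_center","touchstone_center","bottle_a_center","desk_stapler_center","tape_roll_center","lid_edge","lid_hinge","bar_hinge","bar_end","clip_axis","lane_nest","bay_floor"]:
        for r in bot.pinpoint(n,cam)[:5]:
            print(n,np.round(r["at"]),round(r["score"],2),world(cam,r["at"],d))
E
```

```text
[ 0.2445 -0.6289  0.4037] [-0.0009  0.9829  0.1843 -0.0002] 0.0
top [385.4244   0.     310.1027] [ 0.3553 -0.0145  1.145 ]
case [300. 194.] 0.98 [0.5083 0.0205 0.0065]
clip_stand [204. 197.] 0.75 [0.4933 0.2918 0.0679]
penlight_center [195. 190.] 0.82 [0.5131 0.3155 0.0688]
touchstone_center [406. 233.] 0.83 [ 0.3889 -0.2887  0.0102]
touchstone_center [407. 192.] 0.77 [ 0.51   -0.2961  0.011 ]
bottle_a_center [182. 230.] 0.67 [0.3995 0.3499 0.0665]
bottle_a_center [376. 194.] 0.51 [ 0.499  -0.1976  0.0481]
bottle_a_center [301. 203.] 0.38 [0.4806 0.0192 0.0041]
bottle_a_center [443. 172.] 0.27 [ 0.5707 -0.4089  0.0005]
desk_stapler_center [306. 226.] 0.93 [0.4111 0.0026 0.0403]
tape_roll_center [442. 172.] 0.66 [ 0.5695 -0.4068  0.0004]
lid_edge [284. 124.] 0.79 [ 0.7249  0.0704 -0.0003]
lid_edge [303. 203.] 0.52 [0.479  0.0123 0.0046]
lid_hinge [292. 162.] 0.87 [0.5936 0.0422 0.0506]
bar_hinge [266. 198.] 0.88 [0.4896 0.1166 0.0621]
bar_end [252. 192.] 0.41 [0.4929 0.1425 0.1538]
clip_axis [198. 193.] 0.84 [0.5042 0.3075 0.0703]
lane_nest [302. 202.] 0.87 [0.4838 0.0162 0.0048]
bay_
[... 459 characters left out ...]
3.] 0.78 [0.3938 0.36   0.047 ]
desk_stapler_center [345. 223.] 0.57 [0.3844 0.0228 0.0366]
tape_roll_center [348. 137.] 0.93 [ 0.542  -0.3527  0.0376]
lid_edge [246. 152.] 0.96 [ 0.8311 -0.1676  0.003 ]
lid_edge [241. 284.] 0.6 [0.4974 0.3205 0.0679]
lid_hinge [274. 200.] 0.96 [0.5902 0.04   0.0477]
bar_hinge [290. 230.] 0.95 [0.4875 0.1258 0.0589]
bar_hinge [291. 213.] 0.43 [0.4779 0.131  0.1242]
bar_end [284. 206.] 0.68 [0.4882 0.1432 0.151 ]
bar_end [246. 301.] 0.49 [0.493  0.3199 0.0081]
clip_axis [244. 280.] 0.79 [0.4967 0.3106 0.0698]
clip_axis [292. 230.] 0.21 [0.4834 0.1244 0.0594]
lane_nest [319. 216.] 0.83 [ 0.4724 -0.0007  0.0044]
bay_floor [292. 213.] 0.71 [0.5413 0.0279 0.0093]
```

View pics/top0.png

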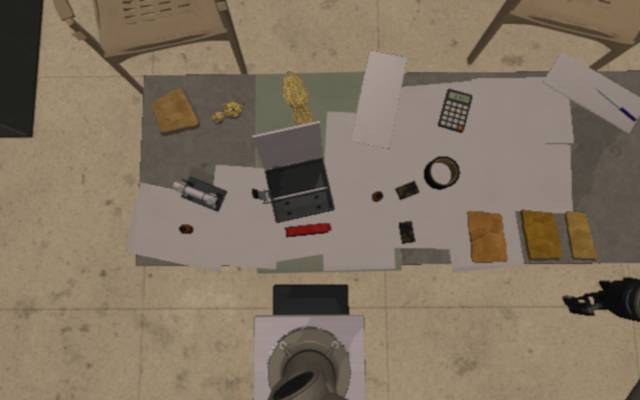

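View pics/scene0.png

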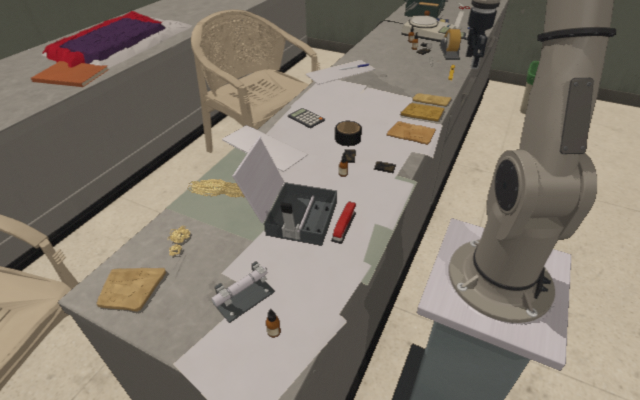

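The top view shows the case at about (300,190), its lid at (290,145), the clip stand at (200,192), the target stone at (407,190) with a decoy at (407,232), the tape at (442,172), the stapler at (308,229) and the bottles at (186,229) and (377,196). The scene view agrees with this. Next I'll fit the poses.

```bash
python3 - <<'E'
from h import *
def rect(P,n):
    r=cv2.minAreaRect(P[:,:2].astype(np.float32));print(n,len(P),np.round(r[0],4),np.round(r[1],4),round(r[2],1))
for cam in["top","scene"]:
    im,d=bot.read_camera(cam);print("##",cam)
    full=cloud(cam,np.ones((400,640),bool),d)
    # case rim
    c=full[(abs(full[:,0]-.51)<.12)&(abs(full[:,1]-.02)<.115)&(full[:,2]>.036)&(full[:,2]<.05)&(full[:,0]>.43)]
    rect(c,"rim")
    for n in["penlight_center","touchstone_center","clip_stand","bottle_b_center","tape_roll_center","desk_stapler_center"]:
        for r in bot.trace(n,cam)[:2]:
            if r["score"]<.4: continue
            P=cloud(cam,r["mask"],d);P=P[P[:,2]>.004]
            if len(P)<8: continue
            rect(P,n+" %.2f"%r["score"]);print("   zmax",np.percentile(P[:,2],[5,50,95]))
            if n[0]=="p":
                A=P[P[:,2]>.055];m=A.mean(0);v=np.linalg.svd(A-m)[2][0];print("   axis",m,v,np.degrees(np.arctan2(v[1],v[0])), (A-m)@v.__abs__() if 0 else np.ptp((A-m)@v))
    L=full[(abs(full[:,1]-.045)<.12)&(full[:,0]>.56)&(full[:,0]<.75)&(full[:,2]>.07)&(full[:,2]<.25)]
    if len(L):
        m=L.mean(0);v=np.linalg.svd(L-m)[2];print("lid",m,v[2],L[:,2].max())
    B=full[(abs(full[:,0]-.49)<.05)&(abs(full[:,1]-.14)<.06)&(full[:,2]>.07)&(full[:,2]<.2)]
    if len(B):print("bar",B.mean(0),B.min(0),B.max(0))
E
```

```text
## top
rim 502 [0.5174 0.0272] [0.1602 0.1857] 12.0
penlight_center 0.85 253 [0.5048 0.3179] [0.1331 0.0218] 69.1
   zmax [0.0609 0.068  0.0718]
   axis [0.5044 0.3157 0.0676] [-0.3652 -0.9309 -0.0048] -111.41899006224169 0.13324810697897224
touchstone_center 0.81 261 [ 0.5154 -0.2971] [0.0369 0.0625] 23.5
   zmax [0.0065 0.0106 0.0142]
touchstone_center 0.63 301 [ 0.3924 -0.2916] [0.0635 0.0406] 7.8
   zmax [0.0071 0.0105 0.014 ]
clip_stand 0.62 714 [0.5108 0.3091] [0.1224 0.0691] 67.6
   zmax [0.0048 0.0086 0.0739]
tape_roll_center 0.81 544 [ 0.5632 -0.3935] [0.0919 0.0901] 82.8
   zmax [0.0112 0.0445 0.0504]
tape_roll_center 0.68 127 [0.4934 0.1279] [0.0247 0.0273] 18.5
   zmax [0.0612 0.1195 0.1567]
desk_stapler_center 0.92 454 [ 0.402  -0.0021] [0.0319 0.1363] 5.9
   zmax [0.0055 0.0388 0.0443]
lid [0.629  0.0467 0.1357] [-0.9057 -0.1962  0.3759] 0.19508870189584154
bar [0.4918 0.13   0.127 ] [0.4787 0.1182 0.0704] [0.5059 0.1419 0.1596]
## scene
rim 620 [0.5138 0.0334] [0.1624 0.2038] 10.8
penlight_center 0.79 557 [0.5042 0.318 ] [0.1333 0.0364] 67.8
   zmax [0.0564 0.0667 0.07
[... 214 characters left out ...]
0.56 123 [ 0.4979 -0.2705] [0.0328 0.1308] 24.2
   zmax [0.0061 0.0109 0.013 ]
clip_stand 0.68 1288 [0.4996 0.3171] [0.1283 0.0542] 67.5
   zmax [0.0051 0.0078 0.0726]
bottle_b_center 0.64 174 [ 0.4921 -0.1962] [0.0287 0.0206] 17.0
   zmax [0.0071 0.0378 0.0727]
tape_roll_center 0.85 595 [ 0.5616 -0.3914] [0.0923 0.0962] 54.8
   zmax [0.0082 0.0335 0.0491]
desk_stapler_center 0.59 532 [0.3958 0.0031] [0.0305 0.1318] 3.6
   zmax [0.0048 0.0358 0.0427]
desk_stapler_center 0.41 5321 [ 0.6603 -0.0254] [0.27   0.5415] 63.8
   zmax [0.0048 0.0471 0.1772]
lid [0.6231 0.0564 0.1335] [-0.906  -0.1947  0.3758] 0.19390210157794743
bar [0.4872 0.136  0.1195] [0.4739 0.1212 0.0705] [0.5022 0.1462 0.1583]
```

```bash
python3 -m pendant '[[0.085,0.031,-0.0176,0,0],[0.085,0.031,-0.0176,0,0],[0.085,0.031,-0.0176,0,0],[0.085,0.031,-0.0176,0,0],[0.085,0.031,-0.0176,0,0],[0.085,0.031,-0.0176,0,0],[0.085,0.031,-0.0176,0,0],[0.085,0.031,-0.0176,0,0],[0.085,0.031,-0.0176,0,0],[0.085,0.031,-0.0176,0,0],[0.085,0.031,-0.0176,0,0],[0.085,0.031,-0.0176,0,0]]' 40
python3 -m pendant '[[0.085,0,0,0,-7.1],[0.085,0,0,0,-7.1],[0.085,0,0,0,-7.1],[0.085,0,0,0,-7.1],[0.085,0,0,0,-7.1],[0.085,0,0,0,-7.1],[0.085,0,0,0,-7.1],[0.085,0,0,0,-7.1],[0.085,0,0,0,-7.1],[0.085,0,0,0,-7.1],[0.085,0,0,0,-7.1],[0.085,0,0,0,-7.1]]'
cat >> h.py <<'E'
def fishP(mask,d,M):
    K=np.array(M["intrinsics"]);R=np.array(M["R"]);t=np.array(M["t"])
    v,u=np.nonzero(mask&(d>0));z=d[v,u]
    a=(u-K[0,2])/K[0,0];b=(v-K[1,2])/K[1,1];r=np.hypot(a,b)+1e-9
    k=np.tan(r)/r*z
    return (np.stack([a*k,b*k,z],1)-t)@R
def pose():
    o=bot.get_obs();w,x,y,z=o["tool_rot"];from scipy.spatial.transform import Rotation as Ro
    R=Ro.from_quat([x,y,z,w]).as_matrix();return np.array(o["eef_pos"]),R,o
def rect(P,n):
    r=cv2.minAreaRect(P[:,:2].astype(np.float32));print(n,len(P),np.round(r[0],4),np.round(r[1],4),round(r[2],1),"z",np.round(np.percentile(P[:,2],[5,50,95]),4))
def go(target,yax=None):
    "print tool-frame shift to put TCP at target, and tool-z turn bringing tool y to world angle yax (deg, mod 180)"
    p,R,o=pose();s=R.T@(np.array(target)-p)
    print("t",round(o["t"],2),"p",p,"ty",round(np.degrees(np.arctan2(R[1,1],R[0,1])),2),"tool z",R[:,2],"q7",round(o["q"][6],2),"shift",s)
    if yax is not None:
        a=np.degrees(np.arctan2(R[1,1],R[0,1]));dd=(yax-a+90)%180-90;print("turn",-dd)
        c,q=np.cos(np.radians(-dd)),np.sin(np.radians(-dd));Rn=R@np.array([[c,-q,0],[q,c,0],[0,0,1]]);print("shift after turn",Rn.T@(np.array(target)-p))
E
python3 - <<'E'
from h import *
M=bot.camera_model("wrist");im,d=bot.read_camera("wrist");cv2.imwrite("pics/w1.png",im)
print(np.array(M["intrinsics"]),-np.array(M["R"]).T@M["t"],np.array(M["R"])[2])
for n in["touchstone_center","bottle_b_center","tape_roll_center","case"]:
    for r in bot.trace(n,"wrist")[:2]:
        P=fishP(r["mask"],d,M);P=P[P[:,2]>.004]
        if len(P)>8:print(round(r["score"],2),np.round(r["at"]));rect(P,n)
go([0.515,-0.297,0.3],23.5)
E
```

```text
t: 3.2
eef_pos: [0.5156, -0.2961, 0.405]
tool_rot: [0.0, 0.983, 0.184, 0.0]
contact_force: [1.3, -1.2, 0.7]
gripper_width: 0.998
grasp_force: 0.0
t: 4.2
eef_pos: [0.5147, -0.2976, 0.4048]
tool_rot: [0.0, 0.596, 0.803, -0.0]
contact_force: [0.1, 0.4, 0.8]
gripper_width: 0.998
grasp_force: 0.0
[[309.7069   0.     325.2489]
 [  0.     309.7069 203.1967]
 [  0.       0.       1.    ]] [ 0.4947 -0.2318  0.3744] [ 0.0786 -0.2585 -0.9628]
0.88 [328. 171.]
touchstone_center 1686 [ 0.5149 -0.2949] [0.0404 0.0643] 22.2 z [0.0101 0.0114 0.0126]
0.85 [231. 140.]
touchstone_center 1622 [ 0.391  -0.2893] [0.0653 0.0405] 7.9 z [0.0097 0.0112 0.0125]
0.78 [333.  90.]
bottle_b_center 625 [ 0.4955 -0.2031] [0.0286 0.0289] 17.3 z [0.0406 0.0482 0.0816]
t 4.45 p [ 0.5147 -0.2976  0.4047] ty 16.23 tool z [ 0.0001 -0.     -1.    ] q7 0.56 shift [0.0005 0.0004 0.1047]
turn -7.27464417146733
shift after turn [0.0005 0.0005 0.1047]
```

View pics/w1.png

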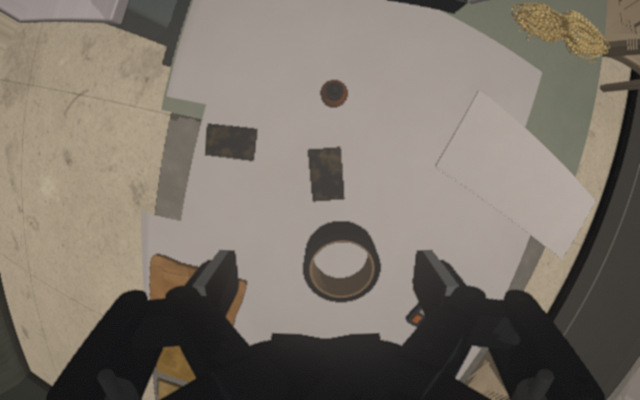

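The wrist view shows the target stone at (326,173), the decoy at (231,141), bottle_b at (333,93) and the tape at (342,262). The grasp path is clear, so I'm descending and gripping.

```bash
python3 -m pendant '[[0.065,0,0,0,-6],[0.065,0.002,0.001,0.028,0],[0.065,0,0,0.03,0],[0.065,0,0,0.03,0],[0.065,0,0,0.03,0],[0.065,0,0,0.03,0],[0.065,0,0,0.03,0],[0.065,0,0,0.025,0],[0.065,0,0,0.02,0],[0.065,0,0,0.008,0],[0.065,0,0,0,0],[0.065,0,0,0,0]]'
python3 -m pendant '[[0.03,0,0,0,0],[0.03,0,0,0,0],[0.03,0,0,0,0],[0.03,0,0,0,0],[0.03,0,0,0,0],[0.03,0,0,0,0]]' 40
```

```text
t: 5.45
eef_pos: [0.5154, -0.2953, 0.1742]
tool_rot: [0.0, 0.556, 0.831, -0.0]
contact_force: [0.1, 0.3, -0.2]
gripper_width: 0.763
grasp_force: 0.0
t: 5.95
eef_pos: [0.5157, -0.2956, 0.1755]
tool_rot: [0.002, 0.556, 0.831, 0.0]
contact_force: [0.2, 0.5, 7.4]
gripper_width: 0.454
grasp_force: 40.7
```

```bash
python3 -m pendant '[[0.03,0,0,-0.015,0],[0.03,0,0,-0.025,0],[0.03,0,0,-0.03,0],[0.03,0,0,-0.03,0],[0.03,0,0,-0.03,0],[0.03,0,0,-0.03,0],[0.03,0,0,-0.03,0],[0.03,0,0,-0.03,0],[0.03,0,0,-0.02,0],[0.03,0.015,0.008,-0.01,0],[0.03,0.029,0.015,0,0],[0.03,0.029,0.015,0,0]]'
python3 -m pendant '[[0.03,0.029,0.015,0,0],[0.03,0.029,0.015,0,0],[0.03,0.029,0.015,0,0],[0.03,0.029,0.015,0,0],[0.03,0.029,0.015,0,0],[0.03,0.029,0.015,0,0],[0.03,0.029,0.015,0,0],[0.03,0.016,0.008,0,0],[0.03,0,0,0,-7],[0.03,0,0,0,-7],[0.03,0,0,0,-7],[0.03,0,0,0,-7]]'
python3 -m pendant '[[0.03,0,0,0,-7],[0.03,0,0,0,-7],[0.03,0,0,0,-7],[0.03,0,0,0,-7],[0.03,0,0,0,-7],[0.03,0,0,0,-7],[0.03,0,0,0,-7],[0.03,0,0,0,-3],[0.03,0,0,0,0]]'
python3 - <<'E'
from h import *
M=bot.camera_model("wrist");im,d=bot.read_camera("wrist");cv2.imwrite("pics/w2.png",im)
F=fishP(np.ones((400,640),bool),d,M)
np.save("w2P.npy",F)
c=F[(abs(F[:,0]-.51)<.13)&(abs(F[:,1]-.02)<.13)&(F[:,2]>.040)&(F[:,2]<.05)]
rect(c,"rim")
for n in["case","lane_nest","bay_floor","lid_hinge","bar_hinge","bar_end"]:
    for r in bot.pinpoint(n,"wrist")[:1]:
        m=np.zeros((400,640),bool);x,y=np.round(r["at"]).astype(int);m[y-1:y+2,x-1:x+2]=1
        P=fishP(m,d,M);print(n,round(r["score"],2),r["at"],np.median(P,0) if len(P) else None)
go([0.546,0.031,0.4],102)
E
```

```text
t: 6.95
eef_pos: [0.5218, -0.2126, 0.4246]
tool_rot: [0.001, 0.557, 0.83, 0.0]
contact_force: [1.5, 1.2, -0.6]
gripper_width: 0.455
grasp_force: 40.6
t: 7.95
eef_pos: [0.5422, 0.0334, 0.4235]
tool_rot: [-0.0, 0.335, 0.942, -0.0]
contact_force: [-0.0, 0.5, -1.2]
gripper_width: 0.454
grasp_force: 40.6
t: 8.7
eef_pos: [0.5424, 0.0329, 0.4234]
tool_rot: [-0.0, -0.11, 0.994, 0.0]
contact_force: [0.2, -0.1, -0.4]
gripper_width: 0.453
grasp_force: 40.6
rim 3929 [0.4882 0.0246] [0.214  0.1879] 11.7 z [0.0405 0.0443 0.0467]
case 0.97 [326.1, 150.1] [0.5136 0.0278 0.0059]
lane_nest 0.88 [323.9, 115.4] [0.4712 0.0158 0.0056]
bay_floor 0.83 [321.3, 178.5] [0.5499 0.0293 0.0055]
bar_hinge 0.95 [416.1, 156.8] [0.4919 0.1216 0.0718]
bar_end 0.89 [465.7, 175.3] [0.4909 0.142  0.1566]
t 9.05 p [0.5429 0.0324 0.4237] ty 102.41 tool z [ 0.0001 -0.0002 -1.    ] q7 1.34 shift [-0.0027 -0.002   0.0237]
turn 0.40897248710983547
shift after turn [-0.0027 -0.002   0.0237]
```

View pics/w2.png

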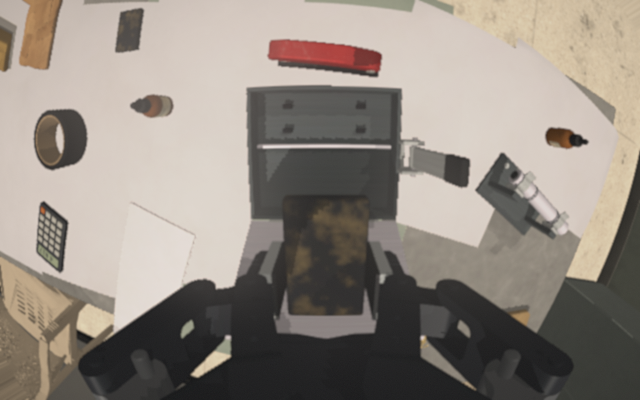

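The view is clear: the case spans about (248–400, 88–218), with saddles at (288,104), (361,104), (288,128) and (361,128), and the stone is held at (325,253). Next I'm refining the case pose and the stone's position in the hand.

```bash
python3 - <<'E'
from h import *
F=np.load("w2P.npy")
from scipy.optimize import minimize
def loc(F,p): 
    c,s=np.cos(p[2]),np.sin(p[2]);X=F[:,:2]-p[:2];return np.c_[X@[c,s],X@[-s,c],F[:,2]]
p=np.array([.5136,.0278,np.radians(12)])
for k in range(6):
    L=loc(F,p)
    f=F[(L[:,2]>.041)&(L[:,2]<.049)&(abs(L[:,0]+75.5e-3)<.008)&(abs(L[:,1])<.07)]
    l=F[(L[:,2]>.041)&(L[:,2]<.049)&(abs(L[:,1]-85.5e-3)<.008)&(abs(L[:,0])<.06)]
    r=F[(L[:,2]>.041)&(L[:,2]<.049)&(abs(L[:,1]+85.5e-3)<.008)&(abs(L[:,0])<.06)]
    def cost(q): return ((loc(f,q)[:,0]+.0755)**2).mean()+((loc(l,q)[:,1]-.0855)**2).mean()+((loc(r,q)[:,1]+.0855)**2).mean()
    p=minimize(cost,p,method="Nelder-Mead",options=dict(xatol=1e-6,fatol=1e-12)).x
print(p,np.degrees(p[2]),len(f),len(l),len(r),"left/right mean",loc(l,p)[:,1].mean(),loc(r,p)[:,1].mean())
L=loc(F,p)
g=L[(L[:,2]>.011)&(L[:,2]<.018)&(abs(L[:,1])<.07)&(L[:,0]<.02)&(L[:,0]>-.03)];print("rib x",np.percentile(g[:,0],[5,50,95]))
g=L[(L[:,2]>.010)&(L[:,2]<.0135)&(abs(L[:,1])<.07)&(L[:,0]<-.015)&(L[:,0]>-.068)]
for sx in(-56,-26):
  for sy in(-45,45):
    s=g[(abs(g[:,0]-sx/1e3)<.012)&(abs(g[:,1]-sy/1e3)<.015)];print("saddle",sx,sy,len(s),s[:,:2].mean(0) if len(s) else "")
s=F[(F[:,2]>.24)&(F[:,2]<.29)];rect(s[(abs(s[:,0]-.543)<.06)&(abs(s[:,1]-.032)<.06)],"hand zone")
ll=L[(L[:,2]>.08)&(L[:,0]>.06)&(abs(L[:,1])<.1)&(L[:,0]<.2)&(L[:,2]<.2)];
if len(ll): m=ll.mean(0);v=np.linalg.svd(ll-m,full_matrices=False)[2];print("lid",m,v[2],ll[:,2].max())
b=L[(L[:,2]>.075)&(L[:,1]>.09)&(L[:,1]<.15)&(abs(L[:,0])<.03)];print("bar",b[b[:,2]>b[:,2].max()-.01].mean(0),b[:,2].max(),b[b[:,2]<.1].mean(0))
c,s=np.cos(p[2]),np.sin(p[2]);R2=np.array([[c,-s],[s,c]])
t=p[:2]+R2@[.033,0];print("bay",t,"nest",p[:2]+R2@[-.041,0])
go([*t,.25],102)
for n in["touchstone_center"]:
    for r in bot.trace(n,"wrist")[:3]:
        M=bot.camera_model("wrist");im,d=bot.read_camera("wrist");P=fishP(r["mask"],d,M)
        if len(P)>20: rect(P,"stone"+str(r["at"]));rect(P[P[:,2]>np.percentile(P[:,2],50)-.004],"top")
E
```

```text
[0.5148 0.0255 0.214 ] 12.260605203155139 597 572 502 left/right mean 0.08548689547128907 -0.08548688773007812
rib x [-0.0275 -0.0081 -0.0057]
saddle -56 -45 33 [-0.0567 -0.0452]
saddle -56 45 44 [-0.0564  0.0442]
saddle -26 -45 54 [-0.0259 -0.0456]
saddle -26 45 41 [-0.0259  0.0447]
hand zone 12688 [0.5413 0.0332] [0.0647 0.0662] 12.0 z [0.2581 0.2594 0.287 ]
lid [ 0.1208 -0.0034  0.1515] [-0.9265 -0.0004  0.3762] 0.192924369620986
bar [-0.0011  0.1157  0.1549] 0.15888609689207914 [-0.0014  0.1022  0.0882]
bay [0.5471 0.0325] nest [0.4748 0.0168]
t 9.05 p [0.5429 0.0324 0.4237] ty 102.41 tool z [ 0.0001 -0.0002 -1.    ] q7 1.34 shift [-0.0041 -0.0008  0.1737]
turn 0.40897248710983547
shift after turn [-0.0041 -0.0007  0.1737]
stone[325.1, 250.9] 9749 [0.5714 0.0541] [0.1306 0.0843] 5.0 z [0.2582 0.2595 0.2605]
top 9507 [0.5419 0.0326] [0.0646 0.0403] 12.2 z [0.2584 0.2595 0.2605]
stone[130.0, 28.9] 1007 [ 0.3896 -0.2922] [0.0696 0.0487] 8.1 z [0.0042 0.0113 0.0128]
top 902 [ 0.3913 -0.2882] [0.065 0.041] 8.3 z [0.0094 0.0114 0.0128]
```

```bash
python3 -m pendant '[[0.03,-0.005,-0.001,0.02,0],[0.03,0,0,0.03,0],[0.03,0,0,0.03,0],[0.03,0,0,0.03,0],[0.03,0,0,0.03,0],[0.03,0,0,0.03,0],[0.03,0,0,0.025,0],[0.03,0,0,0.02,0],[0.03,0,0,0.015,0],[0.03,0,0,0.008,0],[0.03,0,0,0.004,0],[0.03,0,0,0,0]]'
python3 -m pendant '[[0.06,0,0,0,0],[0.06,0,0,0,0],[0.06,0,0,0,0],[0.06,0,0,0,0],[0.06,0,0,-0.01,0],[0.06,0,0,-0.025,0],[0.06,0,0,-0.03,0],[0.06,0,0,-0.03,0],[0.06,0,0,-0.03,0],[0.06,0,0,-0.03,0],[0.06,0,0,-0.03,0],[0.06,0,0,-0.03,0]]'
```

```text
t: 10.2
eef_pos: [0.5484, 0.0325, 0.1816]
tool_rot: [0.0, -0.108, 0.994, -0.0]
contact_force: [0.1, 0.6, -0.5]
gripper_width: 0.449
grasp_force: 40.5
t: 11.2
eef_pos: [0.5476, 0.0326, 0.3991]
tool_rot: [0.0, -0.109, 0.994, -0.0]
contact_force: [0.6, -0.6, 0.6]
gripper_width: 0.702
grasp_force: 0.0
```

```bash
python3 - <<'E'
from h import *
M=bot.camera_model("wrist");im,d=bot.read_camera("wrist")
for r in bot.trace("touchstone_center","wrist")[:3]:
    P=fishP(r["mask"],d,M)
    if len(P)>20: rect(P,str(r["at"]))
E
python3 -m pendant '[[0.06,-0.0022,0.032,0,0],[0.06,-0.0022,0.032,0,0],[0.06,-0.0022,0.032,0,0],[0.06,-0.0022,0.032,0,0],[0.06,-0.0022,0.032,0,0],[0.06,-0.0022,0.032,0,0],[0.06,-0.0022,0.032,0,0],[0.06,-0.0022,0.032,0,0],[0.06,-0.0022,0.032,0,0],[0.06,0,0,0,7],[0.06,0,0,0,7],[0.06,0,0,0,7]]'
python3 -m pendant '[[0.06,0,0,0,7],[0.06,0,0,0,7],[0.06,0,0,0,7],[0.06,0,0,0,7],[0.06,0,0,0,7],[0.06,0,0,0,7],[0.06,0,0,0,7],[0.06,0,0,0,7],[0.06,0,0,0,7],[0.06,0,0,0,7],[0.06,0,0,0,7],[0.06,0,0,0,7]]'
python3 -m pendant '[[0.06,0,0,0,7],[0.06,0,0,0,7],[0.06,0,0,0,5],[0.06,0,0,0,0]]'
python3 - <<'E'
from h import *
M=bot.camera_model("wrist");im,d=bot.read_camera("wrist");cv2.imwrite("pics/w3.png",im)
for n in["penlight_center","clip_stand","bottle_a_center"]:
    for r in bot.trace(n,"wrist")[:1]:
        P=fishP(r["mask"],d,M)
        if len(P)>20:
            rect(P[P[:,2]>.005],n+str(r["at"]))
            if n[0]=="p":
                A=P[P[:,2]>.062];rect(A,"A");m=A.mean(0);v=np.linalg.svd(A-m,full_matrices=False)[2][0];print("   axis",m,np.degrees(np.arctan2(v[1],v[0])))
go([.505,.318,.3],-21.7)
E
```

```text
[120.8, 20.8] 1080 [ 0.3892 -0.293 ] [0.0691 0.0501] 7.9 z [0.0038 0.0113 0.0128]
[324.1, 177.3] 1889 [0.5472 0.0331] [0.0643 0.0415] 12.4 z [0.0149 0.0164 0.0177]
[522.1, 198.7] 3217 [0.5173 0.3451] [0.1933 0.0803] 68.1 z [0.0065 0.0087 0.0736]
t: 12.3
eef_pos: [0.5046, 0.3186, 0.3965]
tool_rot: [-0.0, 0.077, 0.997, -0.0]
contact_force: [-0.3, -0.5, -0.5]
gripper_width: 0.705
grasp_force: 0.0
t: 13.3
eef_pos: [0.505, 0.3177, 0.3966]
tool_rot: [-0.0, 0.725, 0.689, -0.0]
contact_force: [0.1, 0.1, -1.3]
gripper_width: 0.704
grasp_force: 0.0
t: 13.63
eef_pos: [0.5049, 0.3179, 0.3967]
tool_rot: [0.0, 0.828, 0.561, -0.0]
contact_force: [0.7, -0.3, -0.7]
gripper_width: 0.706
grasp_force: 0.0
penlight_center[322.8, 181.9] 2130 [0.5036 0.3201] [0.1334 0.0235] 67.8 z [0.0636 0.0695 0.0717]
A 2064 [0.5029 0.3204] [0.1334 0.0217] 67.8 z [0.0648 0.0696 0.0717]
   axis [0.5052 0.3253 0.069 ] -112.12937655841148
clip_stand[337.2, 178.8] 4526 [0.509  0.3127] [0.1239 0.0703] 67.8 z [0.0072 0.0089 0.0746]
bottle_a_center[226.4, 181.9] 805 [0.4075 0.3567] [0.0231 0.0299] 12.6 z [0.0151 0.0473 0.0803]
t 13.83 p [0.5052 0.3178 0.3966] ty -21.41 tool z [-0.0003 -0.0001 -1.    ] q7 -1.19 shift [ 0.0001 -0.0003  0.0966]
turn 0.29223345001477696
shift after turn [ 0.0001 -0.0003  0.0966]
```

View pics/w3.png

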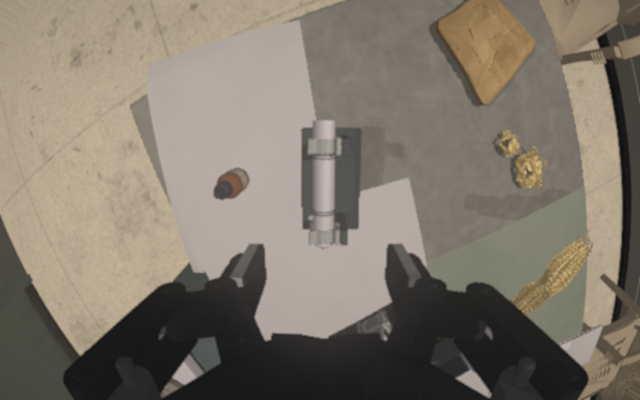

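The penlight shows at (323,182) between the clips and bottle_a at (229,184). I'm descending and gripping it.

```bash
python3 -m pendant '[[0.06,0,-0.003,0.01,0.6],[0.06,0,0,0.03,0],[0.06,0,0,0.03,0],[0.06,0,0,0.03,0],[0.06,0,0,0.03,0],[0.06,0,0,0.025,0],[0.06,0,0,0.02,0],[0.06,0,0,0.007,0],[0.015,0,0,0,0],[0.015,0,0,0,0],[0.015,0,0,0,0],[0.015,0,0,0,0]]'
python3 -m pendant '[[0.015,0,0,0,0],[0.015,0,0,0,0],[0.015,0,0,0,0]]' 60
```

```text
t: 14.83
eef_pos: [0.5031, 0.3194, 0.2163]
tool_rot: [-0.0, 0.83, 0.558, 0.001]
contact_force: [-0.4, -0.3, -0.0]
gripper_width: 0.241
grasp_force: 39.1
t: 15.08
eef_pos: [0.5031, 0.3195, 0.2162]
tool_rot: [-0.0, 0.83, 0.558, 0.001]
contact_force: [-1.2, 0.3, 7.3]
gripper_width: 0.236
grasp_force: 58.8
```

```bash
python3 -m pendant '[[0.015,0,-0.004,0,0],[0.015,0,-0.005,0,0],[0.015,0,-0.005,0,0],[0.015,0,-0.005,0,0],[0.015,0,-0.005,0,0],[0.015,0,-0.005,0,0],[0.015,0,-0.005,0,0],[0.015,0,-0.004,0,0],[0.015,0,-0.002,0,0],[0.015,0,0,0,0]]'
```

```text
t: 15.92
eef_pos: [0.4648, 0.3345, 0.2146]
tool_rot: [-0.0, 0.829, 0.559, -0.0]
contact_force: [0.4, -0.2, -0.8]
gripper_width: 0.239
grasp_force: 58.9
```

```bash
python3 -m pendant '[[0.015,0,0,-0.015,0],[0.015,0,0,-0.03,0],[0.015,0,0,-0.03,0],[0.015,0,0,-0.03,0],[0.015,0,0,-0.03,0],[0.015,0,0,-0.03,0],[0.015,0,0,-0.025,0],[0.015,0,0,-0.01,0],[0.015,-0.029,0.0129,0,0],[0.015,-0.029,0.0129,0,0],[0.015,-0.029,0.0129,0,0],[0.015,-0.029,0.0129,0,0]]'
python3 -m pendant '[[0.015,-0.029,0.0129,0,0],[0.015,-0.029,0.0129,0,0],[0.015,-0.029,0.0129,0,0],[0.015,-0.029,0.0129,0,0],[0.015,-0.029,0.0129,0,0],[0.015,-0.029,0.0129,0,0],[0.015,0,0,0,-6.9],[0.015,0,0,0,-6.9],[0.015,0,0,0,-6.9],[0.015,0,0,0,-6.9],[0.015,0,0,0,-6.9],[0.015,0,0,0,0]]'
python3 - <<'E'
from h import *
M=bot.camera_model("wrist");im,d=bot.read_camera("wrist");cv2.imwrite("pics/w4.png",im)
for r in bot.trace("penlight_center","wrist")[:1]:
    P=fishP(r["mask"],d,M);P=P[P[:,2]>.2];rect(P,"pen%s %.2f"%(r["at"],r["score"]));m=P.mean(0);v=np.linalg.svd(P-m,full_matrices=False)[2][0];print(m,v,np.degrees(np.arctan2(v[1],v[0])))
go([.4748,.0168,.3],12.26)
E
```

```text
t: 16.92
eef_pos: [0.4693, 0.2055, 0.4138]
tool_rot: [0.0, 0.83, 0.558, -0.001]
contact_force: [0.3, -0.7, -0.4]
gripper_width: 0.237
grasp_force: 58.9
t: 17.92
eef_pos: [0.4755, 0.0165, 0.4138]
tool_rot: [-0.0, 0.625, 0.78, -0.0]
contact_force: [-0.6, 0.2, -1.1]
gripper_width: 0.235
grasp_force: 58.9
pen[324.0, 222.4] 0.75 10452 [0.4716 0.0324] [0.0222 0.1016] 12.5 z [0.2616 0.2673 0.2691]
[0.4696 0.041  0.2665] [ 0.2195 -0.9756  0.0051] -77.32008758727339
t 18.02 p [0.4755 0.0166 0.4141] ty 12.11 tool z [-0.001  -0.0001 -1.    ] q7 -0.01 shift [ 0.0003 -0.0006  0.1141]
turn -0.15033990703848588
shift after turn [ 0.0004 -0.0006  0.1141]
```

View pics/w4.png

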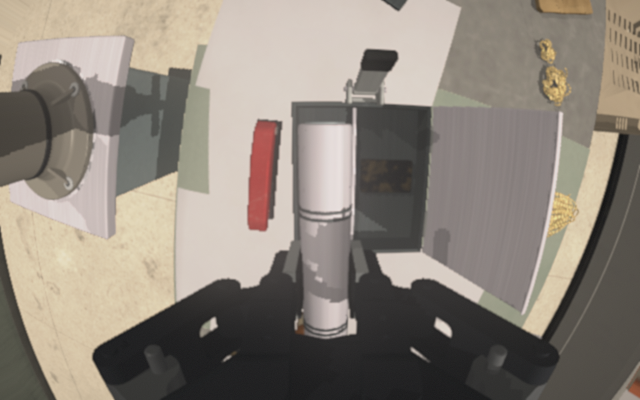

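The penlight is held along the lane at (325,225), and its far end measures about 1.7 mm off centre, so it's well aligned. I'm lowering it.

```bash
python3 -m pendant '[[0.015,0,-0.0005,0.015,0],[0.015,0,0,0.03,0],[0.015,0,0,0.03,0],[0.015,0,0,0.03,0],[0.015,0,0,0.03,0],[0.015,0,0,0.03,0],[0.015,0,0,0.025,0],[0.015,0,0,0.02,0],[0.015,0,0,0.012,0],[0.015,0,0,0.006,0],[0.015,0,0,0.002,0],[0.015,0,0,0,0]]' 
python3 -m pendant '[[0.015,0,0,0.001,0],[0.015,0,0,0.001,0],[0.015,0,0,0,0]]' 30
python3 - <<'E'
from h import *
go([.4748,.0168,.18],12.26)
E
```

```text
t: 19.02
eef_pos: [0.4753, 0.0168, 0.1846]
tool_rot: [-0.0, 0.627, 0.779, -0.0]
contact_force: [-0.0, -0.1, -1.2]
gripper_width: 0.232
grasp_force: 58.9
t: 19.27
eef_pos: [0.4755, 0.0167, 0.1833]
tool_rot: [0.001, 0.627, 0.779, 0.0]
contact_force: [0.6, 0.5, 0.1]
gripper_width: 0.236
grasp_force: 58.9
t 19.27 p [0.4755 0.0167 0.1833] ty 12.32 tool z [ 0.0014  0.     -1.    ] q7 -0.19 shift [ 0.0003 -0.0007  0.0033]
turn 0.05554013314846884
shift after turn [ 0.0003 -0.0007  0.0033]
```

```bash
python3 -m pendant '[[0.015,0,-0.0005,0.001,0],[0.015,0,0,0.001,0],[0.015,0,0,0.001,0],[0.022,0,0,0,0],[0.024,0,0,0,0],[0.026,0,0,0,0],[0.028,0,0,0,0],[0.03,0,0,0,0],[0.03,0,0,0,0],[0.03,0,0,0,0]]'
python3 -m pendant '[[0.03,0,0,-0.005,0],[0.03,0,0,-0.015,0],[0.03,0,0,-0.03,0],[0.03,0,0,-0.03,0],[0.03,0,0,-0.03,0],[0.03,0,0,-0.03,0],[0.03,0,0,-0.03,0],[0.03,0,0,-0.03,0],[0.03,0,0,-0.02,0],[0.03,0,0,0,0]]'
python3 - <<'E'
from h import *
p0=np.array([.5148,.0255]);a=np.radians(12.26);C=np.array([[np.cos(a),-np.sin(a)],[np.sin(a),np.cos(a)]])
M=bot.camera_model("wrist");im,d=bot.read_camera("wrist")
F=fishP(np.ones((400,640),bool),d,M)
for n in["penlight_center","touchstone_center"]:
  for r in bot.trace(n,"wrist")[:1]:
    P=fishP(r["mask"],d,M);P[:,:2]=(P[:,:2]-p0)@C;rect(P,n+"%s %.2f"%(r["at"],r["score"]))
L=F.copy();L[:,:2]=(F[:,:2]-p0)@C
ll=L[(L[:,2]>.07)&(L[:,0]>.06)&(abs(L[:,1])<.085)&(L[:,0]<.2)&(L[:,2]<.2)];m=ll.mean(0);v=np.linalg.svd(ll-m,full_matrices=False)[2];print("lid",m,v[2],ll[:,2].max())
b=L[(L[:,2]>.075)&(L[:,1]>.08)&(L[:,1]<.15)&(abs(L[:,0])<.03)];print("bar",b.mean(0),b[b[:,2]>b[:,2].max()-.01].mean(0))
go([.4748,.0168,.4])
E
```

```text
t: 20.1
eef_pos: [0.4747, 0.0166, 0.1797]
tool_rot: [0.0, 0.627, 0.779, 0.0]
contact_force: [0.0, 0.7, 0.6]
gripper_width: 0.352
grasp_force: 0.0
t: 20.93
eef_pos: [0.4757, 0.017, 0.4045]
tool_rot: [0.003, 0.627, 0.779, 0.003]
contact_force: [0.5, 0.7, -0.0]
gripper_width: 0.348
grasp_force: 0.0
penlight_center[324.4, 171.0] 0.91 2128 [-0.0412 -0.0026] [0.0228 0.1385] 0.5 z [0.0188 0.0256 0.0278]
touchstone_center[384.2, 175.9] 0.80 1701 [0.0336 0.0004] [0.0631 0.0402] 0.3 z [0.015  0.0164 0.0177]
lid [0.1159 0.0057 0.1395] [ 0.9272  0.0001 -0.3745] 0.19400143431311864
bar [-0.0014  0.1107  0.132 ] [-0.0011  0.1163  0.1554]
t 21.08 p [0.4743 0.0165 0.3994] ty 12.34 tool z [-0.0004 -0.0002 -1.    ] q7 -0.02 shift [ 0.0002  0.0006 -0.0006]
```

Both items are seated: the penlight's axis is at z≈0.016 and the stone is at case (0.034, 0). Next I'm going behind the lid.

```bash
python3 -m pendant '[[0,-0.004,0.0285,0,0],[0,-0.004,0.0285,0,0],[0,-0.004,0.0285,0,0],[0,-0.004,0.0285,0,0],[0,-0.004,0.0285,0,0],[0,-0.004,0.0285,0,0],[0,-0.004,0.0285,0,0],[0,-0.004,0.0285,0,0],[0,0,0,0.02,0],[0,0,0,0.02,0],[0,0,0,0.02,0],[0,0,0,0,0]]'
python3 -m pendant '[[0,0,-0.015,0,0],[0,0,-0.015,0,0],[0,0,-0.015,0,0],[0,0,-0.015,0,0],[0,0,-0.014,0,0],[0,0,-0.014,0,0]]'
python3 - <<'E'
from h import *
p,R,o=pose();a=np.radians(12.26);C=np.array([[np.cos(a),-np.sin(a)],[np.sin(a),np.cos(a)]])
print((p[:2]-[.5148,.0255])@C,p[2],o["contact_force"],o["gripper_width"])
E
```

```text
t: 22.08
eef_pos: [0.7023, 0.0339, 0.3326]
tool_rot: [-0.004, 0.627, 0.779, -0.004]
contact_force: [-0.2, -0.7, -1.1]
gripper_width: -0.0
grasp_force: 0.0
t: 22.58
eef_pos: [0.6184, 0.0155, 0.3408]
tool_rot: [0.001, 0.627, 0.779, 0.001]
contact_force: [3.0, 0.9, 1.8]
gripper_width: -0.002
grasp_force: 1.2
[ 0.0991 -0.0318] 0.34077022964688136 [3.0309 0.8921 1.8112] -0.0018067313882228306
```

```bash
python3 -m pendant '[[0,0,-0.016,0.001,0],[0,0,-0.016,0.002,0],[0,0,-0.017,0.006,0],[0,0,-0.017,0.007,0],[0,0,-0.014,0.011,0],[0,0,-0.014,0.011,0],[0,0,-0.01,0.015,0],[0,0,-0.01,0.015,0],[0,0,-0.004,0.011,0],[0,0,-0.004,0.011,0],[0,0,0,0,0]]'
python3 - <<'E'
from h import *
p,R,o=pose();a=np.radians(12.26);C=np.array([[np.cos(a),-np.sin(a)],[np.sin(a),np.cos(a)]])
print((p[:2]-[.5148,.0255])@C,p[2],o["contact_force"])
E
```

```text
t: 23.5
eef_pos: [0.4975, -0.0111, 0.248]
tool_rot: [-0.002, 0.627, 0.779, -0.002]
contact_force: [0.2, -0.3, 1.2]
gripper_width: -0.002
grasp_force: 0.0
[-0.0247 -0.0321] 0.24801802372367834 [ 0.2215 -0.2521  1.1634]
```

```bash
python3 -m pendant '[[0,0,-0.002,0.006,0],[0,0,-0.002,0.006,0],[0,0,0,0.005,0],[0,0,0,0.003,0],[0,0,0,0.002,0],[0,0,0,0.002,0],[0,0,0,0,0],[0,0,0,0,0]]'
```

```text
t: 24.17
eef_pos: [0.4953, -0.0116, 0.2257]
tool_rot: [0.0, 0.627, 0.779, 0.0]
contact_force: [0.1, 0.5, 0.7]
gripper_width: -0.004
grasp_force: 0.0
```

```bash
python3 -m pendant '[[0,0,0,0.0015,0],[0,0,0,0.0015,0],[0,0,0,0.0015,0],[0,0,0,0,0]]'
```

```text
t: 24.5
eef_pos: [0.4957, -0.0114, 0.2242]
tool_rot: [0.001, 0.627, 0.779, -0.0]
contact_force: [-10.6, -1.5, 37.2]
gripper_width: 0.003
grasp_force: 18.5
```

The lid is shut. Next is the bar.

```bash
python3 -m pendant '[[0,0,0,-0.022,0],[0,0,0,-0.03,0],[0,0,0,-0.03,0],[0,0,0,-0.03,0],[0,0,0,-0.028,0],[0,0.031,0.0043,0,0],[0,0.031,0.0043,0,0],[0,0.031,0.0043,0,0],[0,0.031,0.0043,0,0],[0,0.031,0.0043,0,0],[0,0.032,0.0043,0,0],[0,0,0,0,0]]'
python3 - <<'E'
from h import *
p,R,o=pose();a=np.radians(12.26);C=np.array([[np.cos(a),-np.sin(a)],[np.sin(a),np.cos(a)]]);p0=np.array([.5148,.0255])
print((p[:2]-p0)@C,p[2],o["contact_force"])
im,d=bot.read_camera("top");cv2.imwrite("pics/t2.png",im[130:290,150:420].repeat(2,0).repeat(2,1))
L=cloud("top",np.ones((400,640),bool),d);L[:,:2]=(L[:,:2]-p0)@C
l=L[(abs(L[:,0])<.06)&(abs(L[:,1])<.07)&(L[:,2]<.1)];print("lid z front/back",np.median(l[l[:,0]<-.03][:,2]),np.median(l[l[:,0]>.03][:,2]))
E
```

```text
t: 25.5
eef_pos: [0.479, 0.1833, 0.3619]
tool_rot: [-0.001, 0.624, 0.782, 0.002]
contact_force: [0.1, 0.2, 0.3]
gripper_width: -0.0
grasp_force: 0.0
[-0.0014  0.1618] 0.3618975691100371 [0.1271 0.1999 0.3274]
lid z front/back 0.050533135420345945 0.05059926065942787
```

View pics/t2.png

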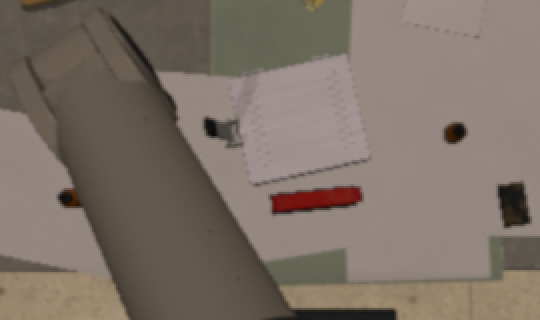

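The lid is flat at z 0.0505 front and back. In the picture the bar still stands at (222,130), the stapler is undisturbed at (317,200), and the tool is beyond the bar. I'm sweeping the bar down now.

```bash
python3 -m pendant '[[0,0,0,0.02,0],[0,0,0,0.025,0],[0,0,0,0.009,0],[0,-0.012,0,0,0],[0,-0.012,0,0,0],[0,-0.012,0,0,0],[0,-0.01,0,0,0],[0,-0.01,0,0.001,0],[0,-0.01,0,0.001,0],[0,-0.01,0,0.003,0],[0,-0.011,0,0.004,0],[0,0,0,0,0]]'
python3 -m pendant '[[0,-0.009,0,0.007,0],[0,-0.009,0,0.007,0],[0,-0.007,0,0.009,0],[0,-0.006,0,0.009,0],[0,-0.003,0,0.007,0],[0,-0.003,0,0.007,0],[0,-0.001,0,0.007,0],[0,-0.001,0,0.006,0],[0,0,0,0.002,0],[0,0,0,0,0]]'
```

```text
t: 26.55
eef_pos: [0.4993, 0.0887, 0.2973]
tool_rot: [0.0, 0.628, 0.778, -0.001]
contact_force: [-0.8, -0.2, -1.0]
gripper_width: -0.002
grasp_force: 0.0
t: 27.38
eef_pos: [0.5071, 0.0536, 0.2365]
tool_rot: [-0.0, 0.627, 0.779, -0.0]
contact_force: [-0.6, 0.5, 0.6]
gripper_width: -0.0
grasp_force: 0.0
```

```bash
python3 -m pendant '[[0,0,0,0.001,0],[0,0,0,0.001,0],[0,0,0,0.001,0],[0,0,0,0,0]]'
python3 -m pendant '[[0,0,0,-0.02,0],[0,0,0,-0.03,0],[0,0,0,-0.03,0],[0,0,0,-0.03,0],[0,0,0,-0.03,0],[0,-0.035,0,0,0],[0,-0.035,0,0,0],[0,-0.035,0,0,0],[0,-0.035,0,0,0],[0,0,0,0,0]]'
python3 - <<'E'
from h import *
a=np.radians(12.26);C=np.array([[np.cos(a),-np.sin(a)],[np.sin(a),np.cos(a)]]);p0=np.array([.5148,.0255])
M=bot.camera_model("wrist");im,d=bot.read_camera("wrist");cv2.imwrite("pics/w5.png",im)
L=fishP(np.ones((400,640),bool),d,M);L[:,:2]=(L[:,:2]-p0)@C
for y in(.02,.04,.06,.08):
    b=L[(abs(L[:,0])<.008)&(abs(L[:,1]-y)<.006)];print(y,np.median(b[:,2]) if len(b) else None)
l=L[(abs(L[:,0]+.05)<.02)&(abs(L[:,1]-.05)<.03)];print("lid",np.median(l[:,2]))
E
```

```text
t: 27.72
eef_pos: [0.5076, 0.0539, 0.2353]
tool_rot: [0.0, 0.627, 0.779, 0.0]
contact_force: [-2.3, -0.3, 9.6]
gripper_width: 0.0
grasp_force: 4.6
t: 28.55
eef_pos: [0.5378, -0.0911, 0.3744]
tool_rot: [0.002, 0.631, 0.776, -0.001]
contact_force: [-0.3, -1.0, -0.8]
gripper_width: 0.003
grasp_force: 0.0
0.02 0.06221522618685779
0.04 0.0612588491629754
0.06 0.06123774548802632
0.08 None
lid 0.05135248940949283
```

View pics/w5.png

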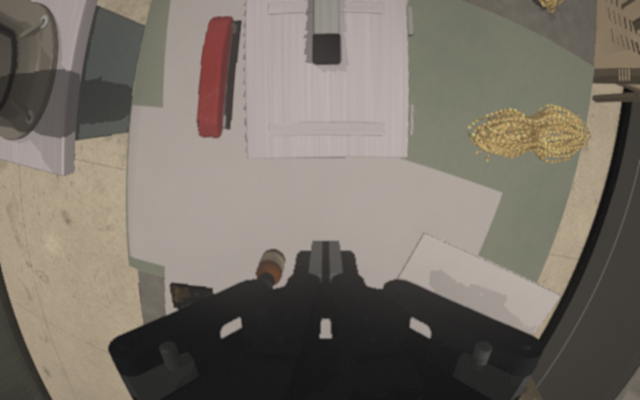

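The lid is flat and the bar lies across it at (327,30), level at z 0.061–0.062. The stapler at (214,75) and bottle_b at (270,265) are undisturbed.

```bash
python3 -c "
from station import bot
print(bot.hand_in())"
```

```text
the job is handed in; nothing more can be done
None
```

I packed the penlight and touchstone, shut the lid, swung the bar down flat and let go, then handed the job in at about 29 s; measurements before hand-in looked right, but no verdict came back.

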